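Uncover the tube dish and hold its retaining arm open

TASK

Lift the loose lid off the round tube dish and set it down upright, without dropping it, wholly on the paper pad; let go of it there. Then swing the dish's spring-loaded retaining arm off the little tubes by its upright peg, right round to its stop, and finish while still holding it there against its spring (do not let go: a colleague will take the tubes out). Do not disturb the other things on the bench.

Things in the scene. Friction and masses are not known exactly. Their poses are not given: they have to be found in the camera images.
- dish: Fixed round white tube dish, any yaw: base disc 190 mm diameter, 8 mm thick; low wall 164 mm diameter, top 24 mm above the bench. Inside: three capped microtubes (26 mm high) under a retaining arm on an upright pivot, and a thin steel stop pin (34 mm high) some 60 mm round, which the arm meets at the end of its swing. Origin: centre of its underside, z up; the pivot is at x = -45 mm, y = 0.
- pivot (a point): Point on the upright axis about which the retaining arm turns, 52 mm above the bench and 45 mm from the dish's centre. The pivot post and spring reach 57 mm above the bench. Fixed to the dish.
- peg (a point): Upright round steel peg at the free end of the retaining arm, the part to take hold of: 12 mm diameter, rising from 35 mm to 66 mm above the bench; this point is on its axis, 52 mm above the bench. It stands 75 mm from the pivot axis and moves with the arm on that circle. Hidden under the lid at the start. The arm is a flat bar 14 mm wide, 28 to 35 mm above the bench; around the peg nothing else is higher than 35 mm, but for the pivot.
- retainer (a joint): Angle of the retaining arm (rad), counter-clockwise seen from above: 0 = at rest over the tubes, where the spring holds it; 1.0 = at its stop (end of travel). At angle q the arm points from the pivot at q - 0.5 rad from the dish's +x axis (counter-clockwise). The spring drives it back to 0: about 2.7 N at the peg at 0, rising to about 6 N at the stop; it springs back when let go.
- lid: Loose grey metal lid like an upturned pan, 180 mm diameter, wall 4 mm, 68 mm high to its flat top, black knob in the middle (104 mm overall), 0.18 to 0.35 kg. Origin: centre of its lower edge, z up. At the start it covers the dish, its edge resting on the base disc 8 mm above the bench, around the low wall, with 4 mm play; lift straight up at least 70 mm to clear what is inside.
- knob (a point): Middle of the lid's knob: upright round knob 28 mm diameter, 36 mm tall, on the lid's flat top; this point is on its axis 20 mm above the lid's flat top and 88 mm above the lid's lower edge.
- pad: Flat white square paper pad fixed on the bench, 250 x 250 mm, 3 mm thick; origin at the centre of its underside. The lid goes here.
- jar: Bystander: small closed jar, 44 mm diameter, 60 mm tall, standing between the dish and the pad; origin at its underside.
- tape: Bystander: flat roll of paper tape, 64 mm diameter, 18 mm high; origin at its underside.
- bottle: Bystander: amber bottle, 64 mm diameter, 150 mm tall, to the robot's right; origin at its underside.
- beaker: Bystander: glass beaker, 70 mm diameter, 90 mm tall, to the robot's left; origin at its underside.
- slides: Bystander: small cardboard box 75 x 30 x 30 mm, beyond the gap between dish and pad; origin at its underside.
Not all that is in view belongs to the job. Leave any red look-alike of the lid alone.

How it is judged:
By the outcome, as a careful person would: the job done as asked, in the order asked, and still so for the second after the job is handed in, while the arm keeps its last pose, push and grip.
It also fails if it takes over 54 s, if anything falls off the work surface, if the arm or the gripper's body presses on something with over 40 N, if the wrist force passes 120 N, or if a joint passes its speed limit or range.

ROBOT

A 6-joint arm with a two-finger parallel gripper is mounted at the origin on the work surface. World frame = base frame: x ahead of the robot, y to its left, z up, the work surface at z = 0. Lengths are in m, angles in rad, forces in N, time in s.
With the tool pointing down it reaches from about 0.25 to 0.725 m from the base axis. Payload 4 kg.
Tool frame: the origin (TCP) lies midway between the tips of the shut fingers; the grasp point (between the pads) lies bot.tcp_to_grasp behind it (bot.tcp_to_grasp is the distance from the TCP to the grasp point, in m); z points along the fingers, y is the line along which they close (so a half turn about z gives the same grasp; the last joint's range is limited). The gripper opens to 85 mm and grips with 20 to 120 N. Pads are 22 mm wide; open, the fingers measure 114 mm over their backs; the gripper's body (76 mm by 85 mm) begins 54 mm behind the grasp point. The pads swing forward as they close: fully open they stand 13 mm farther back than shut.
Start: joints at [1.249, 0.241, 0.005, 1.335, 0, 1.571], TCP at [0.158, 0.474, 0.204] pointing down, gripper open.
Joint ranges: [-2.72, 2.72], [-1.05, 1.87], [-1.09, 1.28], [-1.99, 2.15], [-1.42, 1.44], [-3.14, 3.14]. Speed limits (rad/s): [2.79, 2.79, 3.14, 3.14, 3.14, 3.14].

INTERFACE

Orientations are given as a unit quaternion [x, y, z, w].
In Python, from workcell import readout, camera, bot gives the robot as it stands. The module is installed in compiled form; this text tells all that it offers.
- The arm moves only by the tool jog_arm, never from a script. Its argument "motion" is a list of rows, each an object of numbers: "x", "y", "z": the shift along the tool's x, y, z in mm; "spin": the turn about the tool's z in degrees; "fingers": the closure, from -1 (fully open) to 1 (shut). A call has 1 to 8 rows; each row is the pose to reach, as a shift and turn from the pose commanded when the call began, along the tool's axes at that moment; what a row does not reach only later rows make up. A row lasts 1/8 s, in which the tool goes at most 62.5 mm and 10.7 degrees, less where a joint would pass 70% of its speed; a pose out of reach is approached as far as the arm can. A call with a gripper value outside its range is refused whole. The fingers move at their own pace and stop on an object; the grip force is fixed at half the most. Time passes only in rows, so rows that repeat a pose let the fingers close. It gives the time, the measured TCP pose, the force, the opening and the grip force at its end, in the units of the state.
- readout.get_obs(): the state, without advancing time (a new reading comes with each control period).
- camera(name): name is "side" or "top" or "wrist"; returns a dict with "pixels" (420x560x3 uint8, red, green, blue), "K" (3x3 intrinsics, pixels), "rvec" (rotation vector, rad) and "tvec" (3), from world to camera coordinates, as OpenCV has them. Camera axes: x right, y down, z forward; pixel columns grow to the right and rows downward; lengths in m; the calibration is good to about 2 mm. A picture is of the moment at which its call begins. There is no depth.
- bot.job_done(): hands the job in; it is judged then, once.
The state is a dict: "clock": time; "joint_pos": joint angles; "joint_vel": joint speeds; "tau": joint torques, N m; "eef_pos": TCP position; "tool_rot": TCP orientation; "ft_force": force on the tool from outside, world axes, zero at the start; "ft_torque": the same for the moment, N m; "grip_width": finger opening in m; "grasp_force": force on a finger pad.
Only numpy, scipy, OpenCV 4.12 (cv2) and the standard library are available. Lean on these libraries where they do the work, as an engineer would, in place of code of your own. Each camera call takes 0.05 s, during which the arm holds its last target. There are 200 camera calls.

## Working session

There is one attempt and no reset: what is moved stays moved. The work goes in short steps, Python scripts to look and compute and a tool call to move; the robot and the scene stay as the last step left them, time stands still between calls to the robot, and variables do not carry over. Pictures are saved under pics/ and viewed, at most 10 in all, crops included, and the job is handed in when it is done.

Besides the shell and the picture viewer there is one more tool, called after ">>>" as name(argument=value, ...) on one line, values as JSON. jog_arm: Moves the arm, as the interface text tells. Its arguments: {"type":"object","properties":{"motion":{"type":"array"}},"required":["motion"]}

```bash
mkdir -p pics
cat > h.py <<'E'
import numpy as np, cv2
from workcell import readout, camera, bot
def snap(n,f=None):
    c=camera(n)
    if f: cv2.imwrite('pics/'+f,c['pixels'][:,:,::-1])
    return c
def ray(c,u,v,z):
    R=cv2.Rodrigues(np.array(c['rvec'],float))[0]; t=np.array(c['tvec'],float).ravel()
    d=R.T@np.linalg.inv(c['K'])@np.array([u,v,1.]); o=-R.T@t
    return o+d*(z-o[2])/d[2]
def proj(c,p):
    return cv2.projectPoints(np.array(p,float).reshape(-1,3),np.array(c['rvec'],float),np.array(c['tvec'],float),np.array(c['K'],float),None)[0].reshape(-1,2)
E
python3 - <<'E'
from h import *
import pickle
a=snap('top');b=snap('side')
pickle.dump((a,b),open('ab.pkl','wb'))
cv2.imwrite('pics/top.png',a['pixels'][:,:,::-1]);cv2.imwrite('pics/side.png',b['pixels'][:,:,::-1])
for c in(a,b):
    R=cv2.Rodrigues(np.array(c['rvec'],float))[0];print(-R.T@np.array(c['tvec']).ravel(),R[2])
o=readout.get_obs();print(o['eef_pos'],o['tool_rot'],o['grip_width'],bot.tcp_to_grasp,o['clock'])
E
```

```text
[ 0.40899104 -0.01721424  1.21301981] [ 0.1221611   0.01189004 -0.99243906]
[0.40035529 1.09753965 0.98194297] [ 0.08757476 -0.76833746 -0.63402541]
[0.1579279  0.47376374 0.2026773 ] [ 1.60205953e-01  9.87083146e-01 -9.41496140e-04 -1.70846378e-04] 0.08539570986844355 0.0187 0.1
```

View pics/top.png

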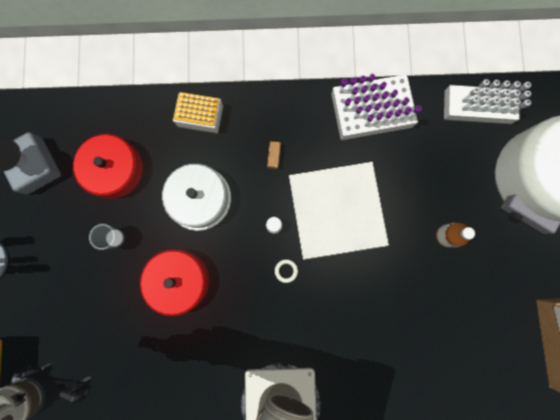

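View pics/side.png

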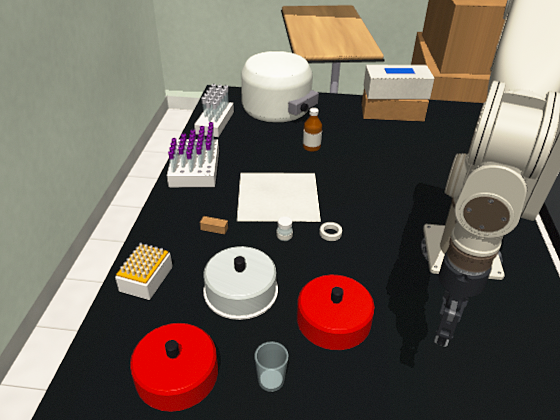

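Candidates: grey lid with dish at top (196,197) / side (240,280), red look-alikes at top (108,165) and (174,282). The grey one on the white disc is the target. Next I measure the knob, pad and bystanders.

Run:
```python
from h import *
import pickle
a,b=pickle.load(open('ab.pkl','rb'))
def knob(c,x0,y0,x1,y1):
    g=c['pixels'][y0:y1,x0:x1].max(2)
    n,l,s,m=cv2.connectedComponentsWithStats((g<80).astype(np.uint8))
    i=1+np.argmax(s[1:,4]);print(s[i]+np.array([x0,y0,0,0,0]));return m[i]+[x0,y0]
ka=knob(a,175,178,215,212);kb=knob(b,222,250,260,275)
print('knob px',ka,kb)
P=[np.array(c['K'])@np.c_[cv2.Rodrigues(np.array(c['rvec'],float))[0],np.array(c['tvec']).ravel()] for c in(a,b)]
X=cv2.triangulatePoints(P[0],P[1],ka.reshape(2,1),kb.reshape(2,1)).ravel();X=X[:3]/X[3];print('tri',X)
print('ray z=.096',ray(a,*ka,.098),ray(b,*kb,.096))
# pad
for c,roi in((a,(285,155,395,265)),(b,(230,165,325,225))):
    x0,y0,x1,y1=roi
    g=(c['pixels'][y0:y1,x0:x1].min(2)>140).astype(np.uint8)
    cs=max(cv2.findContours(g,0,1)[0],key=cv2.contourArea)
    q=cv2.approxPolyDP(cs,6,True).reshape(-1,2)+[x0,y0]
    w=np.array([ray(c,*p,.003) for p in q]);print('pad',q.tolist(),w[:,:2].round(3).tolist(),w.mean(0).round(4),np.linalg.norm(np.diff(w,axis=0),axis=1).round(3))
for n,p,z in(('jar',(274,225),.06),('tape',(286,271),.018),('slides',(274,154),.03),('bottle',(468,233),.15),('beaker',(98,236),.05),('red1',(98,162),.1),('red2',(169,283),.1)): print(n,ray(a,*p,z).round(3))
o=readout.get_obs();from scipy.spatial.transform import Rotation as Ro
R=Ro.from_quat(o['tool_rot']).as_matrix();print(R.round(3));print('tool shift to knob mm',R.T@(X-o['eef_pos'])*1000)
cv2.imwrite('pics/crop.png',cv2.resize(np.hstack([a['pixels'][150:240,150:250,::-1],b['pixels'][235:325,190:290,::-1]]),None,fx=4,fy=4))
```

```text
[188 189   9   9  58]
[234 256  12  16 148]
knob px [192.         193.18965517] [239.31756757 263.5472973 ]
tri [0.58614839 0.22520719 0.09573598]
ray z=.096 [0.58491865 0.22465533 0.098     ] [0.58667287 0.22539492 0.096     ]
pad [[372, 162], [289, 175], [303, 258], [388, 244]] [[0.677, -0.292], [0.646, -0.044], [0.4, -0.077], [0.433, -0.325]] [ 0.5389 -0.1845  0.003 ] [0.25  0.248 0.25 ]
pad [[240, 174], [237, 220], [320, 221], [314, 173]] [[0.678, -0.284], [0.645, -0.046], [0.399, -0.075], [0.433, -0.324]] [ 0.5388 -0.182   0.003 ] [0.24  0.248 0.251]
jar [0.494 0.004 0.06 ]
tape [ 0.365 -0.026  0.018]
slides [ 0.704 -0.002  0.03 ]
bottle [ 0.452 -0.492  0.15 ]
beaker [0.478 0.502 0.05 ]
red1 [0.68  0.485 0.1  ]
red2 [0.345 0.287 0.1  ]
[[-0.949  0.316 -0.001]
 [ 0.316  0.949 -0.002]
 [ 0.    -0.002 -1.   ]]
tool shift to knob mm [-484.85476047 -100.15807903  107.11588908]
```

View pics/crop.png

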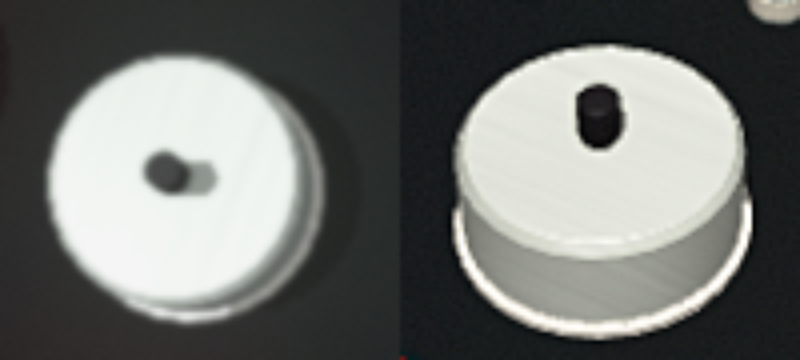

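The crop shows the grey lid with its black knob on the white base disc. The triangulated knob height is 95.7 mm, against 96 expected, and the pad edges measure 250 mm. Moving over the knob.

>>> jog_arm(motion=[{"x":-60,"y":-12,"z":0,"fingers":-1},{"x":-120,"y":-25,"z":0,"fingers":-1},{"x":-180,"y":-37,"z":0,"fingers":-1},{"x":-240,"y":-50,"z":0,"fingers":-1},{"x":-300,"y":-62,"z":0,"fingers":-1},{"x":-360,"y":-75,"z":0,"fingers":-1},{"x":-420,"y":-87,"z":20,"fingers":-1},{"x":-475,"y":-98,"z":40,"fingers":-1}])

```text
validation failed for argument at $.mo...
```

```bash
cat >> h.py <<'E'
from scipy.spatial.transform import Rotation as Ro
def st(*targets):
    o=readout.get_obs();R=Ro.from_quat(o['tool_rot']).as_matrix()
    print('t',o['clock'],'p',o['eef_pos'].round(4) if hasattr(o['eef_pos'],'round') else o['eef_pos'],'ydir',R[:,1].round(3),'q',np.round(o['joint_pos'],2),'F',np.round(o['ft_force'],1),'w',o['grip_width'],o['grasp_force'])
    for T in targets: print(T,'->',(R.T@(np.array(T)-o['eef_pos'])*1000).round(1))
E
python3 - <<'E'
from h import *
st([.586,.225,.084])
snap('wrist','w1.png')
E
```

```text
t 0.1 p [0.1579 0.4738 0.2027] ydir [ 0.316  0.949 -0.002] q [1.25 0.24 0.   1.34 0.   1.57] F [ 0.5 -0.  -0.9] w 0.08539570986844355 0.0
[0.586, 0.225, 0.084] -> [-484.8 -100.4  118.9]
```

View pics/w1.png

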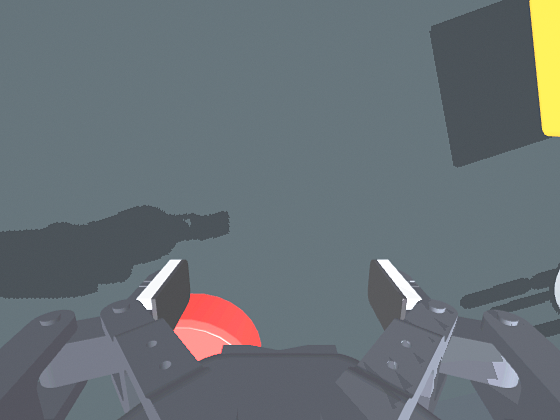

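The move was refused and the wrist view is still the start pose, with a red lid at the lower edge (210,330). I'll resend with every field filled in.

>>> jog_arm(motion=[{"x":-60,"y":-12,"z":0,"spin":0,"fingers":-1},{"x":-120,"y":-25,"z":0,"spin":0,"fingers":-1},{"x":-180,"y":-37,"z":0,"spin":0,"fingers":-1},{"x":-240,"y":-50,"z":0,"spin":0,"fingers":-1},{"x":-300,"y":-62,"z":0,"spin":0,"fingers":-1},{"x":-360,"y":-75,"z":0,"spin":0,"fingers":-1},{"x":-420,"y":-87,"z":20,"spin":0,"fingers":-1},{"x":-475,"y":-98,"z":40,"spin":0,"fingers":-1}])

```text
clock: 1.15
eef_pos: [0.5795, 0.23, 0.163]
tool_rot: [0.16, 0.987, 0.0, 0.0]
ft_force: [1.8, 0.7, 0.6]
grip_width: 0.0852
grasp_force: 0.0
```

>>> jog_arm(motion=[{"x":-9,"y":-2,"z":15,"spin":0,"fingers":-1},{"x":-9,"y":-2,"z":35,"spin":0,"fingers":-1},{"x":-9,"y":-2,"z":55,"spin":0,"fingers":-1},{"x":-9,"y":-2,"z":70,"spin":0,"fingers":-1},{"x":-9,"y":-2,"z":79,"spin":0,"fingers":-1},{"x":-9,"y":-2,"z":79,"spin":0,"fingers":-1}])

```text
clock: 1.9
eef_pos: [0.585, 0.2265, 0.084]
tool_rot: [0.16, 0.987, -0.0, -0.001]
ft_force: [-0.3, 0.0, 0.3]
grip_width: 0.0855
grasp_force: 0.0
```

Run:
```python
from h import *
st([.586,.225,.084])
snap('wrist','w2.png')
```

```text
t 1.9 p [0.585  0.2265 0.084 ] ydir [ 0.316  0.949 -0.001] q [0.37 0.56 0.17 1.18 0.   0.69] F [-0.3  0.   0.3] w 0.08550142680368078 0.0
[0.586, 0.225, 0.084] -> [-1.4 -1.2 -0. ]
```

View pics/w2.png

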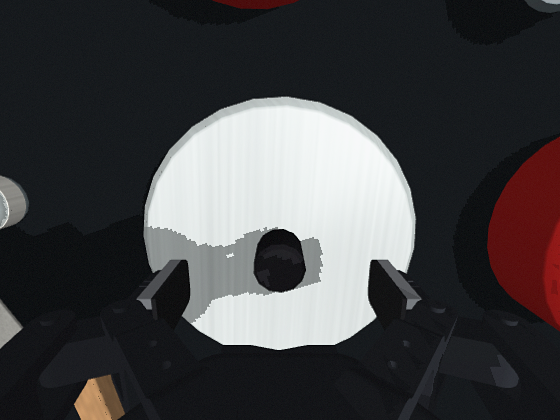

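The knob sits midway between the pads, at (279,260). Closing.

>>> jog_arm(motion=[{"x":-1,"y":-1,"z":0,"spin":0,"fingers":1},{"x":-1,"y":-1,"z":0,"spin":0,"fingers":1},{"x":-1,"y":-1,"z":0,"spin":0,"fingers":1},{"x":-1,"y":-1,"z":0,"spin":0,"fingers":1},{"x":-1,"y":-1,"z":0,"spin":0,"fingers":1},{"x":-1,"y":-1,"z":0,"spin":0,"fingers":1}])

```text
clock: 2.7
eef_pos: [0.5863, 0.2252, 0.0845]
tool_rot: [0.16, 0.987, 0.0, -0.0]
ft_force: [0.2, -0.4, 0.3]
grip_width: 0.0
grasp_force: 0.0
```

Grip width reads 0, so the fingers closed on nothing. Looking.

Run:
```python
from h import *
st([.586,.225,.084])
c=snap('wrist');b=snap('side')
cv2.imwrite('pics/c3.png',np.hstack([cv2.resize(c['pixels'][150:420,100:460,::-1],(400,300)),cv2.resize(b['pixels'][195:315,160:320,::-1],(400,300))]))
print(proj(c,[[.586,.225,.112],[.586,.225,.076]]),proj(b,[[.586,.225,.112],[.586,.225,.076]]))
```

```text
t 2.7 p [0.5863 0.2252 0.0845] ydir [0.316 0.949 0.   ] q [0.37 0.56 0.17 1.18 0.   0.69] F [ 0.2 -0.4  0.3] w 3.687827955991639e-05 0.0
[0.586, 0.225, 0.084] -> [ 0.2 -0.2  0.5]
[[278.359443   264.58126154]
 [278.35956232 240.54070595]] [[239.39446174 258.77935703]
 [239.88887486 269.20466743]]
```

View pics/c3.png

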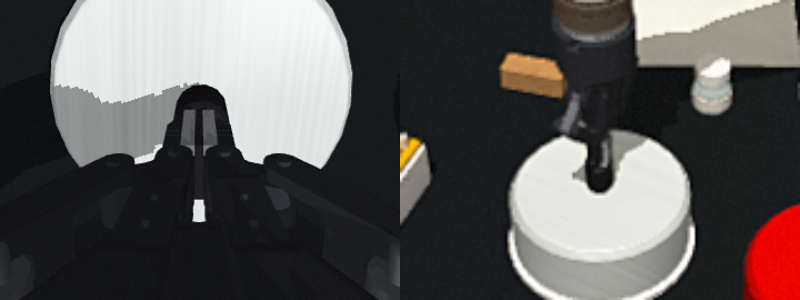

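Run:
```python
from h import *
c=snap('wrist');b=snap('side')
f=lambda i:(255*(i/255.)**.4).astype(np.uint8)
cv2.imwrite('pics/c4.png',f(np.hstack([cv2.resize(c['pixels'][210:360,210:350,::-1],(400,430)),cv2.resize(b['pixels'][225:290,210:270,::-1],(400,430),interpolation=cv2.INTER_CUBIC)])))
p=readout.get_obs()['eef_pos']
for z in(0,.0187,.03): print(z,proj(c,p+[0,0,z]),proj(b,p+[0,0,z]))
R=cv2.Rodrigues(np.array(c['rvec'],float))[0];print(-R.T@np.array(c['tvec']).ravel())
```

```text
0 [[278.70142812 245.68933981]] [[239.65893818 266.81653054]]
0.0187 [[278.73906618 258.08999698]] [[239.40106657 261.40244361]]
0.03 [[278.76613611 267.00876014]] [[239.24284355 258.08050673]]
[0.52391312 0.24568803 0.2544375 ]
```

View pics/c4.png

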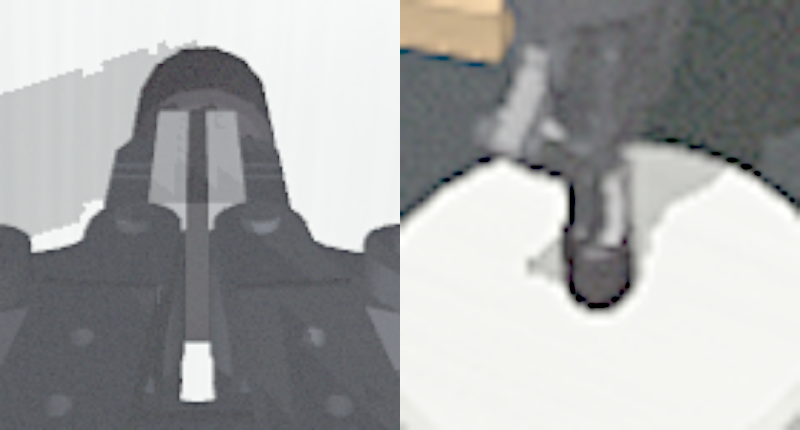

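The shut tips look as if they are at the knob's top rather than around it. I'll work out the true tip height from both views.

Run:
```python
from h import *
c=snap('wrist')
print(c['K'][0,0],c['K'][1,2])
o=readout.get_obs();p=o['eef_pos'];R=Ro.from_quat(o['tool_rot']).as_matrix()
for dx in(-11,0,11):
  for dz in(-45,-30,-15,0): print(dx,dz,proj(c,[p+R@np.array([dx,s,dz])/1e3 for s in(-14,14)]).round(0).tolist())
Rc=cv2.Rodrigues(np.array(c['rvec'],float))[0];t=np.array(c['tvec']).ravel()
print('cam axes in tool',(R.T@Rc.T).round(2))
# open-tip depth from w1: gap 195px=85mm
print('depth',c['K'][0,0]*85/195, 'tcp depth',(Rc@p+t)[2])
```

```text
298.66704460026006 214.33796139129572
-11 -45 [[249.0, 302.0], [308.0, 302.0]]
-11 -30 [[252.0, 286.0], [306.0, 286.0]]
-11 -15 [[254.0, 273.0], [303.0, 273.0]]
-11 0 [[256.0, 262.0], [301.0, 262.0]]
0 -45 [[248.0, 281.0], [309.0, 281.0]]
0 -30 [[251.0, 267.0], [306.0, 267.0]]
0 -15 [[254.0, 255.0], [304.0, 255.0]]
0 0 [[256.0, 246.0], [302.0, 246.0]]
11 -45 [[248.0, 259.0], [310.0, 259.0]]
11 -30 [[251.0, 247.0], [307.0, 247.0]]
11 -15 [[253.0, 237.0], [304.0, 237.0]]
11 0 [[255.0, 228.0], [302.0, 228.0]]
cam axes in tool [[ 0.   -0.97 -0.26]
 [ 1.    0.    0.  ]
 [-0.   -0.26  0.97]]
depth 130.18819892831849 tcp depth 0.18121184487251438
```

Both views put the shut tips about 30 mm above the reported TCP, at z≈0.114, just over the knob's 0.112 top. That explains the empty grip. I'll open, go down in small guarded steps and check the force.

>>> jog_arm(motion=[{"x":0,"y":0,"z":0,"spin":0,"fingers":-1},{"x":0,"y":0,"z":0,"spin":0,"fingers":-1},{"x":0,"y":0,"z":0,"spin":0,"fingers":-1},{"x":0,"y":0,"z":0,"spin":0,"fingers":-1},{"x":0,"y":0,"z":6,"spin":0,"fingers":-1},{"x":0,"y":0,"z":12,"spin":0,"fingers":-1},{"x":0,"y":0,"z":18,"spin":0,"fingers":-1},{"x":0,"y":0,"z":18,"spin":0,"fingers":-1}])

```text
clock: 3.95
eef_pos: [0.5856, 0.2249, 0.0655]
tool_rot: [0.16, 0.987, -0.0, -0.001]
ft_force: [0.3, -0.3, -0.1]
grip_width: 0.0855
grasp_force: 0.0
```

>>> jog_arm(motion=[{"x":0,"y":0,"z":4,"spin":0,"fingers":-1},{"x":0,"y":0,"z":7,"spin":0,"fingers":-1},{"x":0,"y":0,"z":7,"spin":0,"fingers":1},{"x":0,"y":0,"z":7,"spin":0,"fingers":1},{"x":0,"y":0,"z":7,"spin":0,"fingers":1},{"x":0,"y":0,"z":7,"spin":0,"fingers":1},{"x":0,"y":0,"z":7,"spin":0,"fingers":1}])

```text
clock: 4.82
eef_pos: [0.5867, 0.2253, 0.0601]
tool_rot: [0.16, 0.987, 0.0, 0.0]
ft_force: [0.7, -0.0, 2.3]
grip_width: 0.0261
grasp_force: 59.6
```

The knob is gripped (59.6 N, 26 mm). Lifting straight up.

>>> jog_arm(motion=[{"x":0,"y":0,"z":-5,"spin":0,"fingers":1},{"x":0,"y":0,"z":-15,"spin":0,"fingers":1},{"x":0,"y":0,"z":-30,"spin":0,"fingers":1},{"x":0,"y":0,"z":-48,"spin":0,"fingers":1},{"x":0,"y":0,"z":-66,"spin":0,"fingers":1},{"x":0,"y":0,"z":-84,"spin":0,"fingers":1},{"x":0,"y":0,"z":-98,"spin":0,"fingers":1},{"x":0,"y":0,"z":-105,"spin":0,"fingers":1}])

```text
clock: 5.82
eef_pos: [0.5868, 0.2253, 0.166]
tool_rot: [0.16, 0.987, 0.0, 0.001]
ft_force: [0.4, 0.0, -2.5]
grip_width: 0.0255
grasp_force: 59.3
```

Run:
```python
from h import *
st([.539,-.183,.165])
b=snap('side')
cv2.imwrite('pics/c5.png',cv2.resize(b['pixels'][150:350,140:400,::-1],(780,600)))
```

```text
t 5.825 p [0.5868 0.2253 0.166 ] ydir [0.316 0.949 0.001] q [ 0.37  0.51  0.31  1.37 -0.    0.69] F [ 0.4  0.  -2.5] w 0.025455882191672514 59.33693680912256
[0.539, -0.183, 0.165] -> [ -83.8 -402.5    0.7]
```

View pics/c5.png

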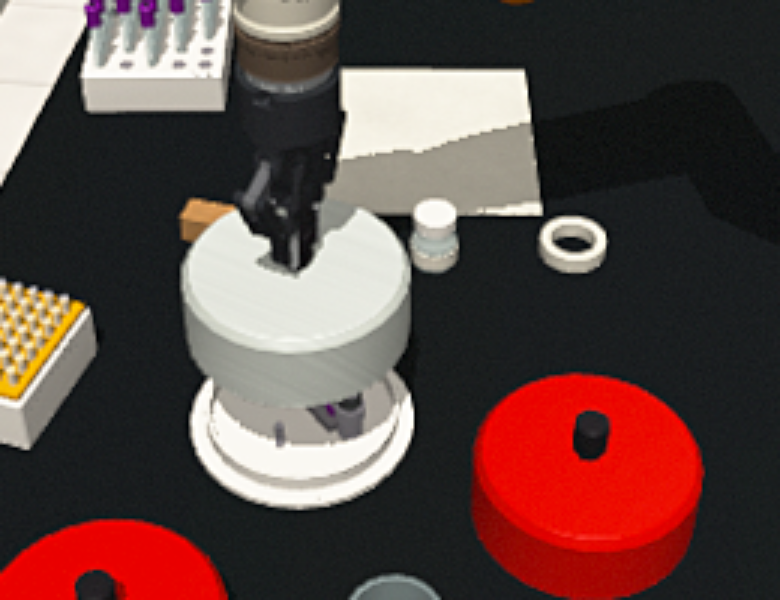

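The lid is off and held level, and the dish is seen beneath it with a peg and tubes. Now carrying it to the pad.

>>> jog_arm(motion=[{"x":-5,"y":-25,"z":0,"spin":0,"fingers":1},{"x":-15,"y":-72,"z":0,"spin":0,"fingers":1},{"x":-28,"y":-132,"z":0,"spin":0,"fingers":1},{"x":-41,"y":-195,"z":0,"spin":0,"fingers":1},{"x":-54,"y":-258,"z":0,"spin":0,"fingers":1},{"x":-67,"y":-320,"z":0,"spin":0,"fingers":1},{"x":-78,"y":-372,"z":0,"spin":0,"fingers":1},{"x":-84,"y":-402,"z":0,"spin":0,"fingers":1}])

```text
clock: 6.88
eef_pos: [0.5377, -0.1858, 0.164]
tool_rot: [0.162, 0.987, -0.0, -0.001]
ft_force: [0.0, 0.3, -3.1]
grip_width: 0.0262
grasp_force: 59.7
```

>>> jog_arm(motion=[{"x":0,"y":0,"z":12,"spin":0,"fingers":1},{"x":0,"y":0,"z":32,"spin":0,"fingers":1},{"x":0,"y":0,"z":55,"spin":0,"fingers":1},{"x":0,"y":0,"z":76,"spin":0,"fingers":1},{"x":0,"y":0,"z":92,"spin":0,"fingers":1},{"x":0,"y":0,"z":101,"spin":0,"fingers":1},{"x":0,"y":0,"z":104,"spin":0,"fingers":1},{"x":0,"y":0,"z":104,"spin":0,"fingers":1}])

```text
clock: 7.88
eef_pos: [0.5392, -0.1828, 0.0609]
tool_rot: [0.16, 0.987, -0.0, 0.0]
ft_force: [-0.2, 0.6, -3.1]
grip_width: 0.0258
grasp_force: 59.7
```

>>> jog_arm(motion=[{"x":0,"y":0,"z":2,"spin":0,"fingers":1},{"x":0,"y":0,"z":4,"spin":0,"fingers":1},{"x":0,"y":0,"z":5,"spin":0,"fingers":1},{"x":0,"y":0,"z":5,"spin":0,"fingers":1}])

```text
clock: 8.38
eef_pos: [0.5388, -0.1828, 0.0555]
tool_rot: [0.16, 0.987, 0.0, -0.0]
ft_force: [0.3, -0.7, -3.0]
grip_width: 0.0257
grasp_force: 59.7
```

>>> jog_arm(motion=[{"x":0,"y":0,"z":1,"spin":0,"fingers":1},{"x":0,"y":0,"z":2,"spin":0,"fingers":1},{"x":0,"y":0,"z":2,"spin":0,"fingers":1}])

```text
clock: 8.75
eef_pos: [0.539, -0.1829, 0.055]
tool_rot: [0.16, 0.987, -0.0, 0.001]
ft_force: [-3.8, 0.2, 5.5]
grip_width: 0.0261
grasp_force: 60.7
```

Contact is felt (Fz from -3 to +5.5). Releasing and rising.

>>> jog_arm(motion=[{"x":0,"y":0,"z":0,"spin":0,"fingers":-1},{"x":0,"y":0,"z":0,"spin":0,"fingers":-1},{"x":0,"y":0,"z":0,"spin":0,"fingers":-1},{"x":0,"y":0,"z":0,"spin":0,"fingers":-1},{"x":0,"y":0,"z":-30,"spin":0,"fingers":-1},{"x":0,"y":0,"z":-75,"spin":0,"fingers":-1},{"x":0,"y":0,"z":-130,"spin":0,"fingers":-1},{"x":0,"y":0,"z":-150,"spin":0,"fingers":-1}])

```text
clock: 9.75
eef_pos: [0.5407, -0.1834, 0.2077]
tool_rot: [0.16, 0.987, -0.001, 0.003]
ft_force: [0.8, 0.2, 0.3]
grip_width: 0.0856
grasp_force: 0.0
```

Run:
```python
from h import *
import pickle
st()
a=snap('top');b=snap('side');pickle.dump((a,b),open('ab2.pkl','wb'))
cv2.imwrite('pics/c6.png',np.hstack([cv2.resize(a['pixels'][150:250,150:250,::-1],(390,390),interpolation=cv2.INTER_CUBIC),cv2.resize(b['pixels'][235:335,190:290,::-1],(390,390),interpolation=cv2.INTER_CUBIC)]))
# lid on pad: bright/grey contour in side -> knob
g=b['pixels'][150:215,240:330];print(g.shape)
cv2.imwrite('pics/c6.png',np.vstack([cv2.imread('pics/c6.png'),cv2.resize(b['pixels'][140:240,200:360,::-1],(780,200))]))
```

```text
t 9.75 p [ 0.5407 -0.1834  0.2077] ydir [ 0.316  0.949 -0.   ] q [-0.33  0.38  0.2   1.39 -0.   -0.01] F [0.8 0.2 0.3] w 0.08564848075738392 0.0
(65, 90, 3)
```

View pics/c6.png

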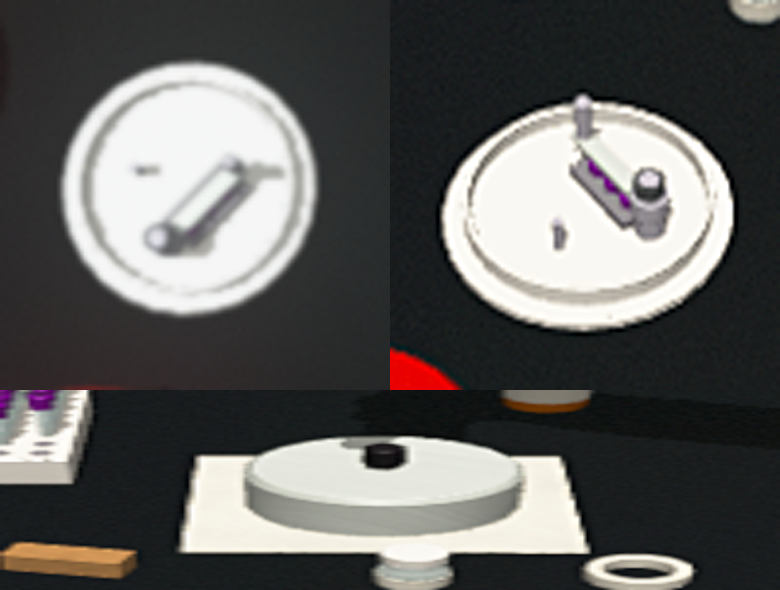

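The lid stands upright on the pad. In the dish the thin peg is at top (210,191) / side (239.5,265), the fat pivot post with spring at top (192,211) / side (257,281), and the stop pin at top (187,194).

Run:
```python
from h import *
import pickle
a,b=pickle.load(open('ab2.pkl','rb'))
P=[np.array(c['K'])@np.c_[cv2.Rodrigues(np.array(c['rvec'],float))[0],np.array(c['tvec']).ravel()] for c in(a,b)]
def tri(u,v):
    X=cv2.triangulatePoints(P[0],P[1],np.array(u,float).reshape(2,1),np.array(v,float).reshape(2,1)).ravel();return X[:3]/X[3]
pt=ray(b,239.5,261,.066);pb=ray(b,240.2,269,.035);vt=ray(b,256.7,280,.057)
print('side peg top/base',pt.round(4),pb.round(4),'pivot',vt.round(4))
print('top peg',ray(a,209.8,190.5,.06).round(4),'pivot',ray(a,191.5,210.5,.057).round(4),'pin',ray(a,186,193.5,.034).round(4))
print('side pin top',ray(b,190+(558-390)/3.9,235+222/3.9,.034))
# dish centre: base disc contour in top
g=(a['pixels'][150:250,140:250].min(2)>120).astype(np.uint8)
cs=max(cv2.findContours(g,0,1)[0],key=cv2.contourArea).reshape(-1,2)+[140,150]
w=np.array([ray(a,*q,.008)[:2] for q in cs],np.float32);(cx,cy),r=cv2.minEnclosingCircle(w);print('dish',cx,cy,r)
g=(b['pixels'][225:340,180:300].min(2)>140).astype(np.uint8)
cs=max(cv2.findContours(g,0,1)[0],key=cv2.contourArea).reshape(-1,2)+[180,225]
w=np.array([ray(b,*q,.008)[:2] for q in cs if q[1]>290],np.float32);A=np.c_[2*w,np.ones(len(w))];s=np.linalg.lstsq(A,(w**2).sum(1),rcond=None)[0];print('dish side',s[:2],np.sqrt(s[2]+s[0]**2+s[1]**2))
# lid placement
g=(b['pixels'][150:190,270:290].max(2)<60).astype(np.uint8);n,l,st_,m=cv2.connectedComponentsWithStats(g);i=1+np.argmax(st_[1:,4]);print('lid knob',ray(b,*(m[i]+[270,150]),.091),st_[i])
```

```text
side peg top/base [0.5941 0.1868 0.066 ] [0.5937 0.1847 0.035 ] pivot [0.5422 0.2379 0.057 ]
top peg [0.597  0.1824 0.06  ] pivot [0.542  0.2352 0.057 ] pin [0.5946 0.2559 0.034 ]
side pin top [0.59759069 0.26393687 0.034     ]
dish 0.5855329036712646 0.2266518473625183 0.0967637225985527
dish side [0.58571075 0.2311124 ] 0.09249401923849822
lid knob [ 0.54526058 -0.2757452   0.091     ] [  0   0  20  14 263]
```

Peg to pivot measures 74 mm (75 expected) and pivot to dish centre 45 mm, so both fit. Peg is at about (0.596, 0.185) with the arm at about -43°. I'll approach with the closing line tangent to the swing.

>>> jog_arm(motion=[{"x":6,"y":35,"z":0,"spin":3,"fingers":-1},{"x":16,"y":90,"z":0,"spin":8,"fingers":-1},{"x":26,"y":148,"z":0,"spin":13,"fingers":-1},{"x":36,"y":206,"z":0,"spin":18,"fingers":-1},{"x":46,"y":264,"z":0,"spin":22,"fingers":-1},{"x":56,"y":322,"z":20,"spin":25,"fingers":-1},{"x":64,"y":367,"z":60,"spin":25,"fingers":-1},{"x":64,"y":367,"z":85,"spin":25,"fingers":-1}])

```text
clock: 10.85
eef_pos: [0.5921, 0.189, 0.1139]
tool_rot: [0.368, 0.93, -0.001, -0.002]
ft_force: [-0.7, -0.5, 0.3]
grip_width: 0.0855
grasp_force: 0.0
```

Run:
```python
from h import *
st([.596,.185,.014])
c=snap('wrist','w7.png')
print(proj(c,[[.596,.185,.066],[.596,.185,.035],[.542,.2365,.057],[.539,-.183,.107]]))
```

```text
t 10.85 p [0.5921 0.189  0.1139] ydir [ 0.684  0.73  -0.004] q [0.31 0.53 0.2  1.25 0.   1.06] F [-0.7 -0.5  0.3] w 0.08546901994193182 0.0
[0.596, 0.185, 0.014] -> [-5.9  0.2 99.8]
[[278.41978473 230.09017337]
 [278.56141564 219.04545512]
 [279.4197158  129.04807351]
 [-97.78016706 489.48831714]]
```

View pics/w7.png

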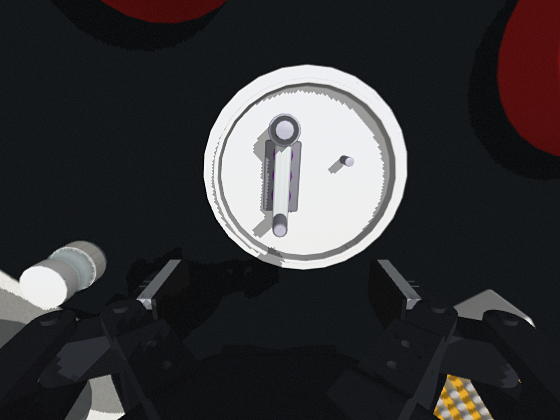

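The peg top is at (279.5,228), against (278.4,230) predicted, so the estimate holds. The pivot is at (285,129) and the stop pin at (347,160). Descending.

>>> jog_arm(motion=[{"x":-1,"y":1,"z":0,"spin":0,"fingers":-1},{"x":-1,"y":1,"z":25,"spin":0,"fingers":-1},{"x":-1,"y":1,"z":50,"spin":0,"fingers":-1},{"x":-1,"y":1,"z":72,"spin":0,"fingers":-1},{"x":-1,"y":1,"z":88,"spin":0,"fingers":-1},{"x":-1,"y":1,"z":88,"spin":0,"fingers":-1}])

```text
clock: 11.65
eef_pos: [0.5952, 0.1849, 0.03]
tool_rot: [0.371, 0.929, -0.0, -0.001]
ft_force: [0.0, -0.7, 0.1]
grip_width: 0.0855
grasp_force: 0.0
```

Run:
```python
from h import *
st([.5965,.1855,.014])
```

```text
t 11.65 p [0.5952 0.1849 0.03  ] ydir [ 0.688  0.725 -0.001] q [ 0.3   0.6   0.09  1.06 -0.    1.06] F [ 0.  -0.7  0.1] w 0.08553448986994568 0.0
[0.5965, 0.1855, 0.014] -> [-0.5  1.4 16. ]
```

>>> jog_arm(motion=[{"x":0,"y":1,"z":8,"spin":0,"fingers":-1},{"x":0,"y":1,"z":15,"spin":0,"fingers":-1},{"x":0,"y":1,"z":15,"spin":0,"fingers":1},{"x":0,"y":1,"z":15,"spin":0,"fingers":1},{"x":0,"y":1,"z":15,"spin":0,"fingers":1},{"x":0,"y":1,"z":15,"spin":0,"fingers":1},{"x":0,"y":1,"z":15,"spin":0,"fingers":1},{"x":0,"y":1,"z":15,"spin":0,"fingers":1}])

```text
clock: 12.65
eef_pos: [0.5963, 0.1862, 0.0159]
tool_rot: [0.37, 0.929, -0.0, 0.0]
ft_force: [-2.0, -1.3, 2.8]
grip_width: 0.0099
grasp_force: 58.6
```

Run:
```python
from h import *
st()
o=readout.get_obs();p=np.array(o['eef_pos']);R=Ro.from_quat(o['tool_rot']).as_matrix()
V=np.array([.5437,.238]);d=p[:2]-V;print('r',np.hypot(*d),np.degrees(np.arctan2(d[1],d[0])))
u=d/np.hypot(*d);V=p[:2]-.075*u
for th in range(0,64,6):
    c,s=np.cos(np.radians(th)),np.sin(np.radians(th))
    q=V+.075*np.array([c*u[0]-s*u[1],s*u[0]+c*u[1]])
    print(th,(R.T@np.r_[q-p[:2],0]*1000).round(1),q.round(3))
```

```text
t 12.65 p [0.5963 0.1862 0.0159] ydir [ 0.688  0.726 -0.   ] q [ 0.3   0.62  0.07  1.03 -0.    1.06] F [-2.  -1.3  2.8] w 0.009856639733394379 58.60958400182426
r 0.0738273821683489 -44.585719112413415
0 [0. 0. 0.] [0.596 0.186]
6 [ 0.3  7.8 -0. ] [0.601 0.192]
12 [ 1.3 15.6 -0. ] [0.606 0.198]
18 [ 3.2 23.2 -0. ] [0.61  0.205]
24 [ 5.9 30.6 -0. ] [0.613 0.212]
30 [ 9.3 37.7 -0. ] [0.615 0.22 ]
36 [13.4 44.4 -0. ] [0.617 0.228]
42 [18.3 50.6 -0. ] [0.618 0.235]
48 [23.7 56.2 -0. ] [0.618 0.243]
54 [29.7 61.3 -0. ] [0.617 0.251]
60 [36.2 65.7 -0. ] [0.615 0.259]
```

The peg is held (58.6 N; 10 mm, the same -2 mm bias as the knob). Swinging along the arc.

>>> jog_arm(motion=[{"x":0,"y":8,"z":0,"spin":-6,"fingers":1},{"x":1,"y":16,"z":0,"spin":-12,"fingers":1},{"x":3,"y":23,"z":0,"spin":-18,"fingers":1},{"x":6,"y":31,"z":0,"spin":-24,"fingers":1},{"x":9,"y":38,"z":0,"spin":-30,"fingers":1},{"x":13,"y":44,"z":0,"spin":-36,"fingers":1},{"x":18,"y":51,"z":0,"spin":-42,"fingers":1},{"x":18,"y":51,"z":0,"spin":-42,"fingers":1}])

```text
clock: 13.65
eef_pos: [0.6185, 0.2347, 0.0158]
tool_rot: [0.013, 1.0, -0.001, 0.0]
ft_force: [-1.3, -4.3, 3.8]
grip_width: 0.0099
grasp_force: 58.9
```

Run:
```python
from h import *
st()
o=readout.get_obs();p=np.array(o['eef_pos']);R=Ro.from_quat(o['tool_rot']).as_matrix();F=R.T@np.array(o['ft_force']);print('F tool',F.round(1))
V=np.array([.5963,.1862])-.075*np.array([np.cos(-.778),np.sin(-.778)]);d=p[:2]-V;a=np.arctan2(d[1],d[0]);print('V',V,'r',np.hypot(*d),'swing deg',np.degrees(a)+44.59)
for th in (50,54,57.3,59,61):
    t=np.radians(th-44.59);q=V+.075*np.array([np.cos(t),np.sin(t)])
    print(th,(R.T@np.r_[q-p[:2],0]*1000).round(1))
```

```text
t 13.65 p [0.6185 0.2347 0.0158] ydir [ 0.027  1.    -0.002] q [ 0.36  0.68  0.2   1.09 -0.    0.39] F [-1.3 -4.3  3.8] w 0.009888917819935178 58.85238446033327
F tool [ 1.2 -4.4 -3.8]
V [0.5428761  0.23883921] r 0.07578122704426891 swing deg 41.468546322385485
50 [ 1.3 11.2 -0. ]
54 [ 2.1 16.3 -0. ]
57.3 [ 3.1 20.6 -0. ]
59 [ 3.6 22.7 -0.1]
61 [ 4.4 25.2 -0.1]
```

Spring force is about 4.4 N, as expected. Continuing to just before the stop.

>>> jog_arm(motion=[{"x":1,"y":6,"z":0,"spin":-5,"fingers":1},{"x":1,"y":11,"z":0,"spin":-9,"fingers":1},{"x":2,"y":16,"z":0,"spin":-13,"fingers":1},{"x":2,"y":18,"z":0,"spin":-14,"fingers":1},{"x":2,"y":18,"z":0,"spin":-14,"fingers":1}])

```text
clock: 14.28
eef_pos: [0.6176, 0.2522, 0.0159]
tool_rot: [-0.108, 0.994, -0.001, 0.001]
ft_force: [1.3, -4.7, 3.8]
grip_width: 0.0099
grasp_force: 58.7
```

>>> jog_arm(motion=[{"x":0,"y":1,"z":0,"spin":-1,"fingers":1},{"x":0,"y":2,"z":0,"spin":-2,"fingers":1},{"x":0,"y":3,"z":0,"spin":-2,"fingers":1},{"x":0,"y":3,"z":0,"spin":-2,"fingers":1}])

```text
clock: 14.78
eef_pos: [0.6172, 0.2541, 0.0159]
tool_rot: [-0.125, 0.992, -0.002, 0.001]
ft_force: [1.3, -6.4, 3.4]
grip_width: 0.0098
grasp_force: 58.8
```

>>> jog_arm(motion=[{"x":0,"y":1,"z":0,"spin":0,"fingers":1},{"x":0,"y":2,"z":0,"spin":-1,"fingers":1},{"x":0,"y":2,"z":0,"spin":-1,"fingers":1}])

```text
clock: 15.15
eef_pos: [0.6172, 0.2542, 0.0159]
tool_rot: [-0.132, 0.991, -0.003, 0.001]
ft_force: [2.6, -10.8, 4.7]
grip_width: 0.0095
grasp_force: 58.9
```

The force rises to 11 N with no further motion at a swing of about 56–57°, so this is the stop. One more millimetre to hold it firmly.

>>> jog_arm(motion=[{"x":0,"y":1,"z":0,"spin":0,"fingers":1},{"x":0,"y":1,"z":0,"spin":0,"fingers":1},{"x":0,"y":1,"z":0,"spin":0,"fingers":1}])

```text
clock: 15.52
eef_pos: [0.6171, 0.2542, 0.0158]
tool_rot: [-0.132, 0.991, -0.004, 0.001]
ft_force: [3.1, -12.7, 4.6]
grip_width: 0.0101
grasp_force: 58.9
```

```bash
python3 -c "
from h import *
st();print(bot.job_done())"
```

```text
t 15.525 p [0.6171 0.2542 0.0158] ydir [-0.262  0.965 -0.008] q [ 0.39  0.69  0.22  1.1  -0.01  0.13] F [  3.1 -12.7   4.6] w 0.010058414350228317 58.91418365935596
the job is handed in; nothing more can be done
None
```

The lid stands upright on the paper pad, released, and the job is handed in at 15.5 s with the gripper still holding the retaining arm by its peg against the stop; I judged the stop from the force (about 13 N with no further motion, swing about 56° of 57°), having no pictures left to confirm it by eye.

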